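Rock the angle gauge on the sprung stud to its mark and hold

TASK

Pick up the blue angle gauge by its black handle and first stand it upright on the fixture's brass domed stud, the dome near the middle of its sole and the stud pressed a little way down on its spring. Then rock the gauge on the dome until its swinging red pointer hangs still on the green mark, and finish while still gripping it and holding it there, with the stud's spring part-way down, neither free nor at its stop. Do not let the gauge fall over, and leave the other things on the bench where they are.

Things in the scene. Friction and masses are not known exactly. Their poses are not given: they have to be found in the camera images.
- gauge: the angle gauge, about 0.4 kg, standing upright. Origin: centre of its flat sole (underside); z up, x normal to the dial, y along the dial's width. Foot 40 (x) x 100 (y) x 10 mm; on it a round blue housing 110 mm across, 20 mm thick, hub 64 mm and top 119 mm above the sole. Both faces have the same white dial, green mark and red pointer (up to 16 mm from the mid plane).
- handle (a point): middle of the gauge's black handle block, 145 mm above the sole's centre; the block is 24 (x) x 30 (y) mm, from 119 to 165 mm above the sole; grip it across x or y
- pointer (a joint): the red pointer, a plumb pendulum on the gauge's hub, rad. It swings to hang straight down (settles within 2 s), so it reads 0 with the gauge upright. Positive: its tip lies towards the gauge's +y. Turning the gauge by an angle a about its own +x makes it read -a; leaning the gauge's top towards its +y makes it read positive.
- mark (a joint): where the green mark (a 6 x 24 mm bar near the dial's lower edge) is set on the dial, rad, same zero and sense as the pointer; it differs from run to run (0.16 to 0.36, always on the +y side) and stays where it is set during a run.
- pointer_tip (a point): point on the pointer 46 mm from the hub, in the gauge's mid plane
- mark_tip (a point): point on the mark 46 mm from the hub, in the gauge's mid plane; it coincides with pointer_tip when the pointer is on the mark
- fixture: the fixture, fixed to the bench: a clear plate 160 x 160 x 18 mm with a dark steel collar 52 mm across (68 mm at its flange) up to 40 mm high in its middle, carrying the sprung stud. Origin: centre of the plate's underside, z up.
- dome_top (a point): top of the stud's brass dome, on the fixture's centre line, 75 mm above the bench when not pressed. The dome is part of a ball of 22 mm radius (ball centre 22 mm below this point); small lumps on its flanks make it uneven but stay clear of a flat sole leaning up to 24 degrees.
- stud (a joint): how far the stud is pressed straight down on its spring, m: 0 free, 0.010 at its stop. The spring takes about 0.3 N to start and 1.2 N per mm.
- lampshade: bystander, loose: white plastic conical lampshade standing wide end down, 124 mm across below, 90 mm above, 115 mm tall; leave it alone. Origin: centre of its underside.
- mug: bystander, loose: white ceramic mug, 80 mm across, 90 mm tall; leave it alone. Origin: centre of its underside.
- bottle: bystander, loose: white bottle with a green cap, 64 mm across, 170 mm tall; leave it alone. Origin: centre of its underside.
- tape: bystander, loose: yellow ring (tape core) lying flat, 90 mm outside, 20 mm tall; leave it alone. Origin: centre of its underside.
- screwdriver: bystander, loose: screwdriver lying on the bench; leave it alone. Origin: within the tool, on its underside.
- bin: bystander, loose: open blue plastic bin, 110 x 150 x 45 mm tall; leave it alone. Origin: centre of its underside.
Mind the look-alikes: they are no part of the job. What is meant by the fixture is not orange, and is the smaller of those in its own colour.

How it is judged:
By the outcome, as a careful person would: the job done as asked, in the order asked, and still so for the second after the job is handed in, while the arm keeps its last pose, push and grip.
It also fails if it takes over 40 s, if anything falls off the work surface, if the arm or the gripper's body presses on something with over 40 N, if the wrist force passes 120 N, or if a joint passes its speed limit or range.

ROBOT

A 6-joint arm with a two-finger parallel gripper is mounted at the origin on the work surface. World frame = base frame: x ahead of the robot, y to its left, z up, the work surface at z = 0. Lengths are in m, angles in rad, forces in N, time in s.
With the tool pointing down it reaches from about 0.35 to 0.875 m from the base axis. Payload 4.2 kg.
Tool frame: the origin (TCP) lies at the centre of the arm's flange, where the gripper is bolted on; the fingertips stand 173 mm ahead of it and the grasp point (between the pads) lies 155 mm ahead of it; z points along the fingers, y is the line along which they close (so a half turn about z gives the same grasp; the last joint's range is limited). The gripper opens to 85 mm and grips with 20 to 120 N. Pads are 22 mm wide; open, the fingers measure 114 mm over their backs; the gripper's body (76 mm by 85 mm) begins 54 mm behind the grasp point. The pads swing forward as they close: fully open they stand 13 mm farther back than shut.
Start: joints at [-0.996, 0.385, 0.008, 0, -1.194, -0.259], TCP at [0.194, -0.594, 0.405] pointing down, gripper open.
Joint ranges: [-3.14, 3.14], [-1.21, 2.06], [-1.07, 1.41], [-3.16, 2.05], [-2.99, -0.16], [-3.1, 3.1]. Speed limits (rad/s): [2.79, 2.79, 3.14, 3.14, 3.14, 3.14].

INTERFACE

Orientations are given as a rotation vector (axis times angle).
In Python, from cell import * gives the robot as it stands.
- The arm moves only by the tool carry_out, never from a script. Its argument "steps" is a list of rows, each a list of 6 numbers: the shift along the tool's x, y, z as a fraction of full scale, then the turn, a rotation vector about the tool's x, y, z as a fraction of full scale. In form: [[x, y, z, rx, ry, rz], ...]. A call has 1 to 12 rows; each row shifts and turns the commanded pose from where the row before left it, along the tool's axes as they then stand; what a row does not reach is not made up. Full scale, the value 1, is 40 mm for a shift and 0.08 rad for a turn. A row lasts 1/12 s, in which the tool goes at most 41.7 mm and 7.16 degrees, less where a joint would pass 70% of its speed; a pose out of reach is approached as far as the arm can. A call with a number of a shift or a turn outside -1 to 1 is refused whole. A call with a gripper value outside its range is refused whole. "jaw" is the opening, from 0 (shut) to 1 (fully open), set as the call begins (left out, the last holds). The fingers move at their own pace and stop on an object; "squeeze" is the grip in N (left out, the last holds). Time passes only in rows, so rows that do not move let the fingers close. It gives the time, the measured TCP pose, the force, the opening and the grip force at its end, in the units of the state.
- sense(): the state, without advancing time (a new reading comes with each control period).
- camera(name): name is "scene" or "top" or "wrist"; returns (picture, depth): 480x640x3 uint8, red, green, blue; 480x640 float32, m along the optical axis (not along the pixel's ray), 0 where there is no reading.
- camera_params(name): a dict with "intrinsics" (3x3 intrinsics, pixels), "view" (4x4, takes a point from world to camera coordinates); the wrist camera has in their place "hand_eye" (4x4, takes a point from camera to tool coordinates, whose origin is the TCP and whose axes are the flange's). Camera axes: x right, y up, looking along -z (the intrinsics and any distortion apply to the point x, -y, -z); pixel columns grow to the right and rows downward; lengths in m; the calibration is good to about 2 mm. A picture is of the moment at which its call begins: read the wrist's pose just before it. camera_params takes no time and is no camera call.
- hand_in(): hands the job in; it is judged then, once.
The state is a dict: "clock": time; "q": joint angles; "dq": joint speeds; "tau": joint torques, N m; "eef_pos": TCP position; "ee_rot": TCP orientation; "wrist_force": force on the tool from outside, world axes, zero at the start; "moment": the same for the moment, N m; "opening": opening from 0.0 (shut) to 1.0 (fully open); "gripper_force": force on a finger pad.
Only numpy, scipy, OpenCV 4.12 (cv2) and the standard library are available. Lean on these libraries where they do the work, as an engineer would, in place of code of your own. Each camera call takes 0.05 s, during which the arm holds its last target. There are 200 camera calls.

## Working session

There is one attempt and no reset: what is moved stays moved. The work goes in short steps, Python scripts to look and compute and a tool call to move; the robot and the scene stay as the last step left them, time stands still between calls to the robot, and variables do not carry over. Pictures are saved under pics/ and viewed, at most 10 in all, crops included, and the job is handed in when it is done.

Besides the shell and the picture viewer there is one more tool, called after "Emit:" as name([rows], argument=value, ...), one row to a line, values as JSON. carry_out: Moves the arm, as the interface text tells. Shift numbers are shares of 40 mm and turn numbers shares of 0.08 rad, none past 1 either way. Its arguments: {"type":"object","properties":{"steps":{"type":"array"},"jaw":{"type":"number"},"squeeze":{"type":"number"}},"required":["steps"]}

```bash
mkdir -p pics; ls; cat > h.py <<'E'
from cell import *
import numpy as np, cv2
from scipy.spatial.transform import Rotation as R
def V(name):
    if name=='wrist':
        s=sense(); T=np.eye(4); T[:3,:3]=R.from_rotvec(s['ee_rot']).as_matrix(); T[:3,3]=s['eef_pos']
    p=camera_params(name); im,d=camera(name)
    C=T@np.array(p['hand_eye']) if name=='wrist' else np.linalg.inv(np.array(p['view']))
    return im,d,np.array(p['intrinsics']),C
def ray(K,C,u,v):
    r=np.array([(u-K[0,2])/K[0,0],-(v-K[1,2])/K[1,1],-1.]); return C[:3,3],C[:3,:3]@r
def onplane(K,C,u,v,z):
    o,r=ray(K,C,u,v); return o+r*(z-o[2])/r[2]
def pts(d,K,C):
    v,u=np.mgrid[:480,:640]
    c=np.stack([(u-K[0,2])/K[0,0]*d,-(v-K[1,2])/K[1,1]*d,-d],-1)
    return c@C[:3,:3].T+C[:3,3]
def save(n,im): cv2.imwrite('pics/'+n,cv2.cvtColor(im,cv2.COLOR_RGB2BGR))
E
python3 - <<'E'
from h import *
s=sense(); print(s['clock'],s['eef_pos'],s['ee_rot'],s['opening'])
for n in('scene','top'):
    im,d,K,C=V(n); save(n+'1.png',im); np.savez(n+'1.npz',im=im,d=d,K=K,C=C); print(n,K.tolist(),C.round(3).tolist())
print({k:np.array(v).tolist() if not isinstance(v,str) else v for k,v in camera_params('wrist').items()})
E
```

```text
pics
0.0 [ 0.19407328 -0.59391101  0.40360637] [ 0.49359022 -3.10211246 -0.00335079] 1.0004363402331151
scene [[436.5173793299803, 0.0, 314.10106221909285], [0.0, 436.5173793299803, 244.66107251394678], [0.0, 0.0, 1.0]] [[0.681, -0.545, 0.49, 1.017], [0.732, 0.522, -0.437, -0.456], [-0.018, 0.656, 0.754, 0.847], [0.0, 0.0, 0.0, 1.0]]
top [[476.9991334099427, 0.0, 312.5053788760394], [0.0, 476.9991334099427, 237.3467079087405], [0.0, 0.0, 1.0]] [[0.07, 0.973, -0.221, 0.233], [-0.998, 0.069, -0.015, -0.034], [0.001, 0.222, 0.975, 1.445], [0.0, 0.0, 0.0, 1.0]]
{'intrinsics': [[411.26305279177507, 0.0, 320.3444380505915], [0.0, 411.26305279177507, 241.87766447461803], [0.0, 0.0, 1.0]], 'hand_eye': [[0.00010498315757237311, 0.9486274730768509, 0.31639517427161346, 0.07999053619846673], [0.9999999900159842, -6.966325955422211e-05, -0.0001229433247098, -0.0003030323404670243], [-9.458629630418181e-05, 0.3163951840196975, -0.9486274709192085, 0.03180040296830611], [0.0, 0.0, 0.0, 1.0]]}
```

View pics/scene1.png

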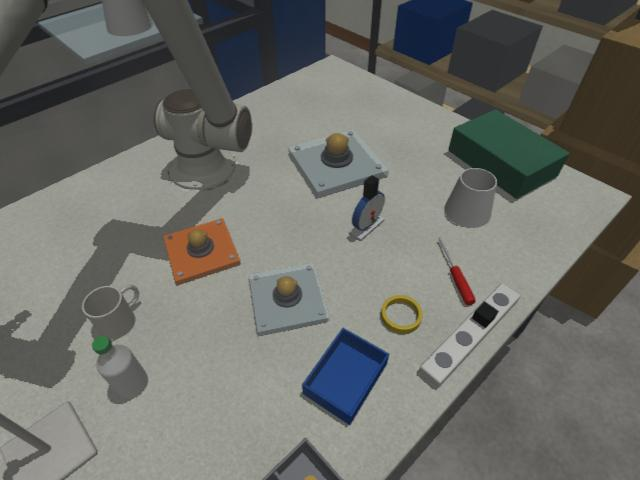

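View pics/top1.png

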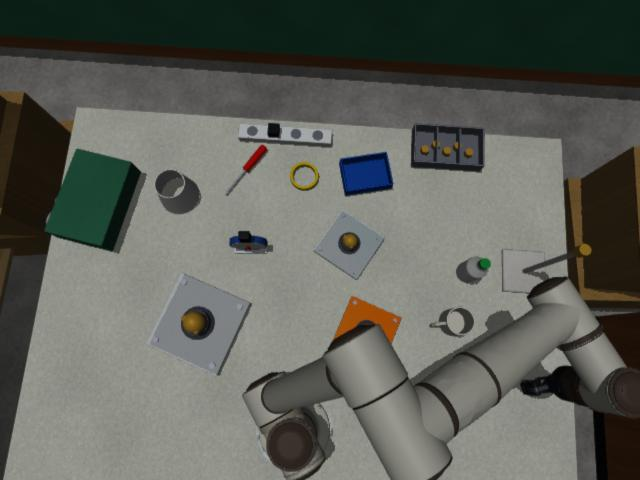

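```bash
python3 - <<'E'
from h import *
D={n:np.load(n+'1.npz') for n in('scene','top')}
for n,boxes in {'scene':{'brass':(255,265,320,320),'handle':(355,170,390,200),'blue':(340,175,395,245)},'top':{'brass':(320,220,375,265),'handle':(228,228,262,243),'blue':(220,228,280,260)}}.items():
    im,d,K,C=[D[n][k] for k in('im','d','K','C')]; h=cv2.cvtColor(im,cv2.COLOR_RGB2HSV).astype(int); P=pts(d,K,C)
    for k,(a,b,c,e) in boxes.items():
        m=np.zeros((480,640),bool); m[b:e,a:c]=1
        H,S,W=h[...,0],h[...,1],h[...,2]
        m&={'brass':(H>8)&(H<30)&(S>110)&(W>60),'handle':(W<45),'blue':(H>100)&(H<130)&(S>110)}[k]
        v,u=np.where(m); Q=P[m&(d>0)]
        print(n,k,m.sum(),u.mean().round(1),v.mean().round(1),'med',np.median(Q,0).round(4),'zmax',np.percentile(Q[:,2],[2,95]).round(4))
        if k=='handle':
            t=Q[Q[:,2]>np.percentile(Q[:,2],90)-.008]; print('  toppts',len(t),t.mean(0).round(4),(t.min(0)-t.max(0)).round(3))
        if k=='brass':
            sol=np.linalg.lstsq(np.c_[2*Q,np.ones(len(Q))],(Q**2).sum(1),rcond=None)[0]; print('  sphere',sol[:3].round(4),np.sqrt(sol[3]+sol[:3]@sol[:3]).round(4))
        if k=='blue':
            Q=Q[Q[:,2]>.02]; w,E=np.linalg.eigh(np.cov(Q[:,:2].T)); print('  axis',E[:,1],w)
    r,_=ray(K,C,0,0)
E
```

```text
scene brass 202 286.5 284.0 med [ 0.5554 -0.1276  0.0698] zmax [0.0603 0.0752]
  sphere [ 0.5483 -0.1238  0.0567] 0.0194
scene handle 264 370.4 187.1 med [0.5245 0.1663 0.1507] zmax [0.1188 0.1668]
  toppts 101 [0.5209 0.1731 0.1642] [-0.024 -0.028 -0.01 ]
scene blue 209 359.8 209.7 med [0.5216 0.1343 0.0983] zmax [0.0475 0.1164]
  axis [0.01404881 0.99990131] [2.88434542e-05 2.93816866e-04]
top brass 159 349.4 240.2 med [ 0.5443 -0.1234  0.068 ] zmax [0.0591 0.0774]
  sphere [ 0.5456 -0.124   0.059 ] 0.0185
top handle 138 244.7 236.8 med [0.5126 0.1728 0.1628] zmax [0.1166 0.169 ]
  toppts 83 [0.5158 0.1754 0.1652] [-0.023 -0.027 -0.013]
top blue 177 249.2 239.8 med [0.516  0.1551 0.1079] zmax [0.0712 0.1371]
  axis [-0.08123732  0.99669479] [3.37016826e-05 1.16063672e-03]
```

Emit:
carry_out([
  [0,0,0,0,0,1],
  [0,0,0,0,0,1],
  [0,0,0,0,0,1],
  [0,0,0,0,0,1],
  [-0.7,0.7,0,0,0,0],
  [-0.7,0.7,0,0,0,0],
  [-0.7,0.7,0,0,0,0],
  [-0.7,0.7,0,0,0,0],
  [-0.7,0.7,0,0,0,0],
  [-0.7,0.7,0,0,0,0],
  [-0.7,0.7,0,0,0,0],
  [-0.7,0.7,0,0,0,0],
], jaw=1)

```text
clock: 1.1
eef_pos: [0.42, -0.3693, 0.4044]
ee_rot: [-0.007, -3.141, -0.001]
wrist_force: [1.2, -0.1, 0.3]
opening: 1.003
gripper_force: 0.0
```

Emit:
carry_out([
  [0,0.95,0,0,0,0],
  [0,0.95,0,0,0,0],
  [0,0.95,0,0,0,0],
  [0,0.95,0,0,0,0],
  [0,0.95,0,0,0,0],
  [0,0.95,0,0,0,0],
  [0,0.95,0,0,0,0],
  [0,0.95,0,0,0,0],
  [0,0.95,0,0,0,0],
  [0,0.95,0,0,0,0],
  [0,0.95,0,0,0,0],
  [0,0.95,0,0,0,0],
])

```text
clock: 2.1
eef_pos: [0.4202, 0.0867, 0.4047]
ee_rot: [-0.006, -3.141, -0.0]
wrist_force: [0.5, -0.9, 0.3]
opening: 0.998
gripper_force: 0.0
```

Near enough; slide the last bit, then look with the wrist camera.

Emit:
carry_out([
  [0,0.9,0,0,0,0],
  [0,0.9,0,0,0,0],
  [0,0.2,0,0,0,0],
  [0,0,0,0,0,0],
])

```text
clock: 2.43
eef_pos: [0.4212, 0.1671, 0.4043]
ee_rot: [-0.001, -3.141, 0.001]
wrist_force: [-0.3, -0.9, 0.8]
opening: 0.999
gripper_force: 0.0
```

```bash
python3 - <<'E'
from h import *
im,d,K,C=V('wrist'); save('w1.png',im); np.savez('w1.npz',im=im,d=d,K=K,C=C)
h=cv2.cvtColor(im,cv2.COLOR_RGB2HSV).astype(int); P=pts(d,K,C); H,S,W=h[...,0],h[...,1],h[...,2]
m=(P[...,2]>.155)&(P[...,2]<.175)&(d>0)&(W<90); Q=P[m]; print('handletop',m.sum(),Q.mean(0).round(4),Q.max(0)-Q.min(0), cv2.minAreaRect((Q[:,:2]*1000).astype(np.float32)))
for k,c in {'red':((H<8)|(H>172))&(S>120),'green':(H>40)&(H<85)&(S>90),'blue':(H>100)&(H<130)&(S>110)}.items():
    n,l,st,ce=cv2.connectedComponentsWithStats(c.astype(np.uint8))
    for i in range(1,n):
        if st[i,4]>25: q=P[(l==i)&(d>0)]; print(k,st[i],ce[i].round(1),np.median(q,0).round(4) if len(q) else '')
E
```

```text
handletop 1800 [0.5154 0.1757 0.1629] [0.02604609 0.02944492 0.01054594] ((518.0269165039062, 175.84634399414062), (24.495773315429688, 28.911821365356445), 4.660632610321045)
red [323 289  14  29 238] [329.5 306.5] [0.5037 0.1749 0.0615]
green [337 288  10  11  59] [341.3 292.6] [0.5054 0.1863 0.0272]
blue [ 351  311   44   60 1035] [373.7 349.1] [0.514  0.207  0.1079]
blue [267 318  48  55 973] [289.9 353.8] [0.5184 0.1445 0.1075]
```

View pics/w1.png

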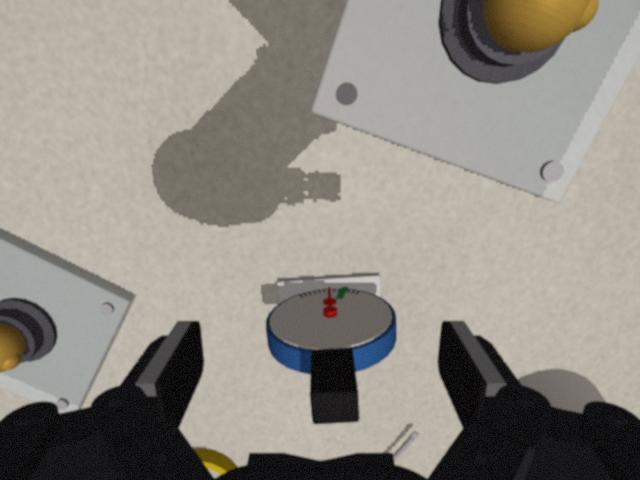

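Emit:
carry_out([
  [0,0,0,0,0,-1],
  [-0.81,0.01,0,0,0,0],
  [-0.81,0.01,0,0,0,0],
  [-0.81,0.01,0,0,0,0],
  [0,0,0,0,0,0],
  [0,0,0.66,0,0,0],
  [0,0,0.66,0,0,0],
  [0,0,0.66,0,0,0],
  [0,0,0.66,0,0,0],
  [0,0,0,0,0,0],
])

```text
clock: 3.32
eef_pos: [0.5161, 0.1709, 0.2939]
ee_rot: [0.113, -3.128, 0.008]
wrist_force: [-1.3, -0.5, 0.6]
opening: 0.997
gripper_force: 0.0
```

Emit:
carry_out([
  [0,0,0,0,0,0],
  [0,0,0,0,0,0],
])

```text
clock: 3.48
eef_pos: [0.5187, 0.1731, 0.3007]
ee_rot: [-0.118, 3.137, 0.001]
wrist_force: [0.4, -0.4, 1.3]
opening: 0.999
gripper_force: 0.0
```

Emit:
carry_out([
  [0,0.07,0,0,0,0],
  [0,0,0,0,0,0],
  [0,0,0,0,0,0],
])

```text
clock: 3.73
eef_pos: [0.5181, 0.1766, 0.3006]
ee_rot: [-0.119, 3.137, 0.002]
wrist_force: [-0.9, -0.1, -0.4]
opening: 0.997
gripper_force: 0.0
```

Emit:
carry_out([
  [0,0,0,0,0,0],
  [0,0,0,0,0,0],
  [0,0,0,0,0,0],
  [0,0,0,0,0,0],
  [0,0,0,0,0,0],
  [0,0,0,0,0,0],
], jaw=0, squeeze=90)

```text
clock: 4.23
eef_pos: [0.518, 0.1762, 0.2993]
ee_rot: [-0.119, 3.139, -0.001]
wrist_force: [0.0, -1.5, 1.4]
opening: 0.342
gripper_force: 89.5
```

Emit:
carry_out([
  [0,0,0,0,0,0],
  [0,0,0,0,0,0],
  [0,0,0,0,0,0],
  [0,0,0,0,0,0],
])

```text
clock: 4.57
eef_pos: [0.518, 0.1762, 0.2993]
ee_rot: [-0.119, 3.139, -0.0]
wrist_force: [1.1, -2.5, 1.9]
opening: 0.34
gripper_force: 89.5
```

Emit:
carry_out([
  [0,0,-0.5,0,0,0],
  [0,0,-0.75,0,0,0],
  [0,0,-0.75,0,0,0],
  [0,0,-0.75,0,0,0],
  [0,0,-0.25,0,0,0],
  [-0.02,-0.6,0,0,0,0],
  [-0.02,-0.9,0,0,0,0],
  [-0.02,-0.9,0,0,0,0],
  [-0.02,-0.9,0,0,0,0],
  [-0.02,-0.9,0,0,0,0],
  [0,0,0,0,0,0],
  [0,0,0,0,0,0],
])

```text
clock: 5.57
eef_pos: [0.5341, 0.0074, 0.4164]
ee_rot: [0.112, -3.135, -0.001]
wrist_force: [-0.7, 0.9, -5.6]
opening: 0.337
gripper_force: 92.0
```

```bash
python3 - <<'E'
from h import *
s=sense(); print(s['eef_pos'],s['ee_rot'],s['wrist_force'])
im,d,K,C=V('wrist'); save('w2.png',im); np.savez('w2.npz',im=im,d=d,K=K,C=C)
h=cv2.cvtColor(im,cv2.COLOR_RGB2HSV).astype(int); P=pts(d,K,C); H,S,W=h[...,0],h[...,1],h[...,2]
for k,c in {'red':((H<8)|(H>172))&(S>120),'green':(H>40)&(H<85)&(S>90),'brass':(H>8)&(H<30)&(S>110)}.items():
    n,l,st,ce=cv2.connectedComponentsWithStats(c.astype(np.uint8))
    for i in range(1,n):
        if st[i,4]>25:
            q=P[(l==i)&(d>0)]; print(k,st[i],ce[i].round(1),np.median(q,0).round(4) if len(q) else '')
            if k=='brass': 
                q=q[q[:,2]>.055]; sol=np.linalg.lstsq(np.c_[2*q,np.ones(len(q))],(q**2).sum(1),rcond=None)[0]; print('  sphere',sol[:3].round(4),np.sqrt(sol[3]+sol[:3]@sol[:3]).round(4),q[:,2].max())
# collar: dark disc top z~.04
m=(P[...,2]>.03)&(P[...,2]<.046)&(W<110)&(S<80)&(d>0)&(abs(P[...,0]-.547)<.06)&(abs(P[...,1]+.124)<.06)
q=P[m]; print('collar',m.sum(),cv2.minEnclosingCircle((q[:,:2]*1000).astype(np.float32)) if len(q) else '')
E
```

```text
[0.53412389 0.00742221 0.41639469] [ 1.12226988e-01 -3.13490010e+00 -8.17891645e-04] [-0.6746044   0.89866144 -5.58456559]
red [306 217  26  33 495] [317.9 236.2] [0.519  0.0052 0.1815]
red [437 449  19  31 320] [443.9 465. ] [0.8241 0.1674 0.0238]
green [331 219  17  11 108] [338.7 224.1] [0.5203 0.0177 0.1464]
brass [129   0  27  10 162] [144.5   3.2] [ 0.3857 -0.1422  0.0149]Traceback (most recent call last):
  File "<stdin>", line 11, in <module>
    return umr_maximum(a, axis, None, out, keepdims, initial, where)
ValueError: zero-size array to reduction operation maximum which has no identity
```

View pics/w2.png

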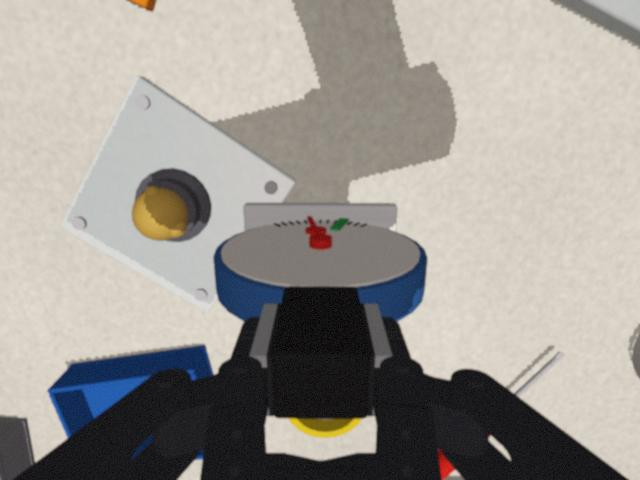

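```bash
cat >> h.py <<'E'
HE=np.array(camera_params('wrist')['hand_eye'])
def dial(im,d,K,x=.0105,zhub=.2353):
    h=cv2.cvtColor(im,cv2.COLOR_RGB2HSV).astype(int); H,S,W=h[...,0],h[...,1],h[...,2]
    out={}
    for k,c in {'red':((H<8)|(H>172))&(S>110),'green':(H>40)&(H<85)&(S>80)}.items():
        c=c.copy(); c[330:]=0; c[:,:250]=0; c[:,400:]=0
        v,u=np.where(c); r=np.stack([(u-K[0,2])/K[0,0],-(v-K[1,2])/K[1,1],-np.ones(len(u))],-1)@HE[:3,:3].T
        xx=x if k=='green' else .0145
        p=HE[:3,3]+r*((xx-HE[0,3])/r[:,0])[:,None]
        out[k]=p[:,1:]
    return out
E
python3 - <<'E'
from h import *
Z=np.load('w2.npz'); im,d,K,C=[Z[k] for k in('im','d','K','C')]
h=cv2.cvtColor(im,cv2.COLOR_RGB2HSV).astype(int); P=pts(d,K,C); H,S,W=h[...,0],h[...,1],h[...,2]
m=(H>8)&(H<30)&(S>110); m[:150]=0;m[270:]=0;m[:,:110]=0;m[:,210:]=0
q=P[m&(d>0)]; q=q[q[:,2]>.06]
sol=np.linalg.lstsq(np.c_[2*q,np.ones(len(q))],(q**2).sum(1),rcond=None)[0]; print(len(q),'sphere',sol[:3].round(4),np.sqrt(sol[3]+sol[:3]@sol[:3]).round(4),q[:,2].max())
v,u=np.where(m);print('ctr',u.mean(),v.mean(),onplane(K,C,u.mean(),v.mean(),.058))
(c,r)=cv2.minEnclosingCircle(np.c_[u,v].astype(np.float32)); print(c,r)
# plate corner screws / plate corners by hand: corners on plate top z=.018
cs=[(140,77),(294,182),(210,307),(65,219)]
print('plate',[onplane(K,C,*c,.018)[:2].round(4) for c in cs],np.mean([onplane(K,C,*c,.018) for c in cs],0))
for x in(.010,.011):
  o=dial(im,d,K,x); 
  g=o['green']; print('green',g.mean(0),g.min(0),g.max(0)); r=o['red']; print('red',r.mean(0),r.min(0),r.max(0))
B=(H>100)&(H<130)&(S>110)&(P[...,2]>.15)
print('blue x range tool y',)
v,u=np.where(B); rr=np.stack([(u-K[0,2])/K[0,0],-(v-K[1,2])/K[1,1],-np.ones(len(u))],-1)@HE[:3,:3].T
p=HE[:3,3]+rr*((.01-HE[0,3])/rr[:,0])[:,None]; print(p[:,1].min(),p[:,1].max())
E
```

```text
1951 sphere [ 0.5484 -0.1247  0.0511] 0.0227 0.07531315597503196
ctr 159.96670990056205 213.59576307825336 [ 0.54635231 -0.12290397  0.058     ]
(161.7090301513672, 212.9107208251953) 29.347806930541992
plate [array([ 0.4414, -0.1489]), array([ 0.5197, -0.0169]), array([ 0.6499, -0.0935]), array([ 0.569 , -0.2257])] [ 0.5450215  -0.12123852  0.018     ]
green [0.00374764 0.20351792] [-0.01494085  0.15100566] [0.01711238 0.28821493]
red [-0.00113204  0.22878534] [-0.01317413  0.14333668] [0.01309086 0.27637775]
green [0.0036941  0.20106301] [-0.01472722  0.14930146] [0.01686778 0.28454921]
red [-0.00113204  0.22878534] [-0.01317413  0.14333668] [0.01309086 0.27637775]
blue x range tool y
-0.06640898774597113 0.05729095005958418
```

Emit:
carry_out([
  [-0.02,-0.6,0,0,0,0],
  [-0.02,-0.8,0,0,0,0],
  [-0.02,-0.8,0,0,0,0],
  [-0.02,-0.7,0,0,0,0],
  [0,-0.39,0,0,0,0],
  [0,0,0,0,0,0],
  [0,0,0.4,0,0,0],
  [0,0,0.4,0,0,0],
  [0,0,0,0,0,0],
  [0,0,0,0,0,0],
])

```text
clock: 6.45
eef_pos: [0.5477, -0.1206, 0.3856]
ee_rot: [0.121, -3.135, -0.001]
wrist_force: [-0.3, -0.1, -3.8]
opening: 0.345
gripper_force: 92.2
```

```bash
python3 - <<'E'
from h import *
Z=np.load('w2.npz'); im,d,K=[Z[k] for k in('im','d','K')]; im=im.copy(); im[:205]=128; im[248:]=128
o=dial(im,d,K); g=o['green']; print('green',len(g),g.mean(0),g.min(0),g.max(0)); r=o['red']; print('red',r.mean(0),r.min(0),r.max(0))
s=sense(); print(s['eef_pos'],s['ee_rot'],s['wrist_force'])
im,d,K,C=V('scene'); np.savez('s2.npz',im=im,d=d,K=K,C=C); im2,d2,K2,C2=V('wrist'); np.savez('w3.npz',im=im2,d=d2,K=K2,C=C2)
a=cv2.resize(im[200:350,220:370],(600,600),interpolation=cv2.INTER_CUBIC); save('s2.png',a)
E
```

```text
green 114 [0.01142244 0.27476889] [0.00632879 0.26403075] [0.01698483 0.28638205]
red [-0.00136582  0.23915465] [-0.0079794   0.22020337] [0.00560346 0.27637774]
[ 0.54774507 -0.12058     0.38557445] [ 1.21473994e-01 -3.13537205e+00 -5.96824224e-04] [-0.26113183 -0.11933408 -3.84236976]
```

View pics/s2.png

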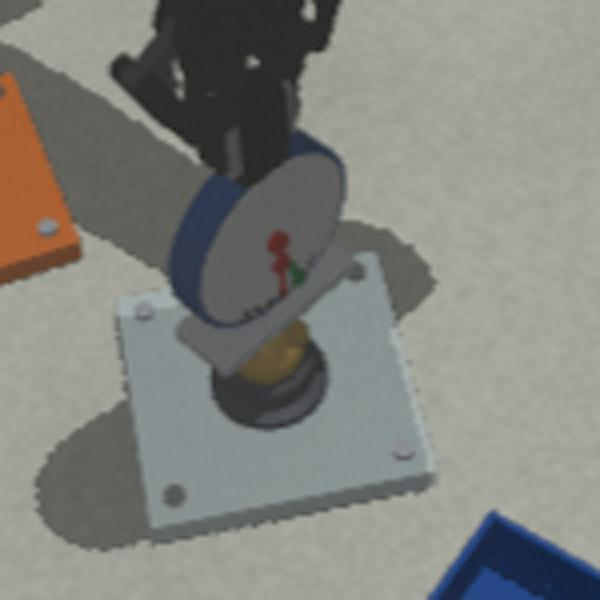

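Emit:
carry_out([
  [0,-0.06,0.1,0,0,0],
  [0,0,0.1,0,0,0],
  [0,0,0.06,0,0,0],
  [0,0,0.05,0,0,0],
  [0,0,0.04,0,0,0],
  [0,0,0.03,0,0,0],
  [0,0,0,0,0,0],
  [0,0,0,0,0,0],
  [0,0,0,0,0,0],
])

```text
clock: 7.3
eef_pos: [0.5479, -0.1243, 0.3722]
ee_rot: [-0.119, 3.139, -0.0]
wrist_force: [-2.2, 0.5, -2.2]
opening: 0.337
gripper_force: 92.9
```

Emit:
carry_out([
  [0,0,0.04,0,0,0],
  [0,0,0.035,0,0,0],
  [0,0,0,0,0,0],
  [0,0,0,0,0,0],
  [0,0,0,0,0,0],
  [0,0,0,0,0,0],
  [0,0,0,0,0,0],
  [0,0,0,0,0,0],
  [0,0,0,0,0,0],
  [0,0,0,0,0,0],
  [0,0,0,0,0,0],
])

```text
clock: 8.22
eef_pos: [0.548, -0.1243, 0.369]
ee_rot: [-0.119, 3.139, -0.0]
wrist_force: [-2.1, 0.9, 1.4]
opening: 0.342
gripper_force: 93.3
```

```bash
python3 - <<'E'
from h import *
F=[]
for i in range(5):
    im,d,K,C=V('wrist'); s=sense(); F.append(np.r_[s['wrist_force'],s['eef_pos'],s['moment']])
print(np.mean(F,0).round(4),np.std(F,0).round(3),s['ee_rot'])
np.savez('w4.npz',im=im,d=d,K=K,C=C)
a=cv2.resize(im[180:330,220:420],(800,600),interpolation=cv2.INTER_CUBIC); save('w4.png',a)
im,d,K,C=V('scene'); save('s3.png',cv2.resize(im[200:350,220:370],(600,600),interpolation=cv2.INTER_CUBIC))
E
```

```text
[-1.7693  0.8448  1.4334  0.548  -0.1243  0.369   0.308   0.6063  0.0093] [0.344 0.314 0.334 0.    0.    0.    0.04  0.031 0.025] [-1.19194349e-01  3.13911307e+00 -1.39167175e-04]
```

View pics/w4.png

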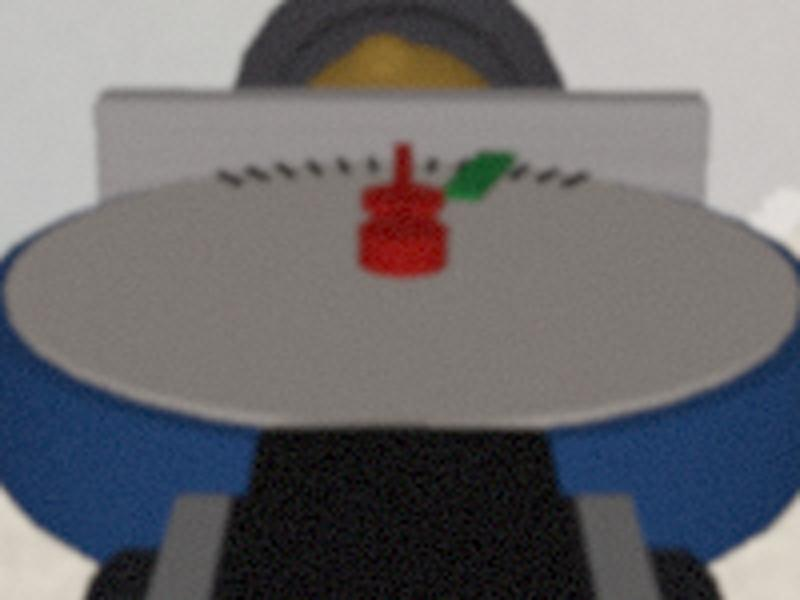

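View pics/s3.png

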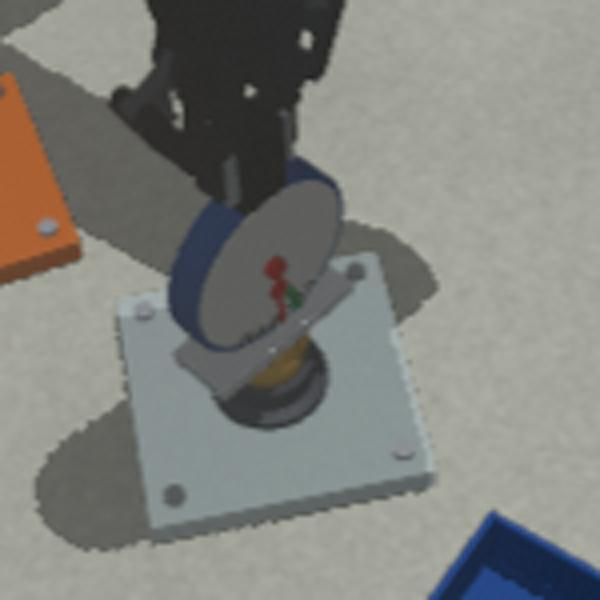

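```bash
cat > plan.py <<'E'
import numpy as np
R_,L=.022,.2993
def tcp(a): n=np.array([np.sin(a),np.cos(a)]); t=np.array([np.cos(a),-np.sin(a)]); return (R_+L)*n-R_*a*t
def inc(a,b):
    dlt=tcp(b)-tcp(a); n=np.array([np.sin(a),np.cos(a)]); t=np.array([np.cos(a),-np.sin(a)])
    return np.array([dlt@t,-dlt@n])/.04,(b-a)/.08
E
python3 - <<'E'
from h import *; from plan import *
Z=np.load('w4.npz'); im,d,K=[Z[k] for k in('im','d','K')]
def topl(px,x):
    u,v=np.array(px,float).T; u=220+u/4-.375; v=180+v/4-.375
    r=np.stack([(u-K[0,2])/K[0,0],-(v-K[1,2])/K[1,1],-np.ones(len(u))],-1)@HE[:3,:3].T
    return (HE[:3,3]+r*((x-HE[0,3])/r[:,0])[:,None])[:,1:]
print('ticks',topl([(230,178),(258,172),(287,168),(316,165),(345,163),(373,162),(431,163),(518,171),(547,172),(575,179)],.010).round(4).tolist())
print('dial L/R/bottom',topl([(3,290),(800,290),(400,428)],.010).round(4).tolist())
b=im.copy(); b[:210]=128; b[252:]=128
g=dial(b,d,K)['green']; m=g.mean(0); w,E=np.linalg.eigh(np.cov(g.T)); print('green',len(g),m,'axis angle',np.arctan(E[0,1]/E[1,1]))
for zh in(.2353,.2333,.2373): print(np.arctan2(m[0]+.0001,m[1]-zh))
a=np.linspace(0,.28,9)
for i in range(8): print(inc(a[i],a[i+1]))
E
```

```text
ticks [[-0.0266, 0.2762], [-0.0226, 0.2796], [-0.0182, 0.2819], [-0.0137, 0.2837], [-0.0092, 0.2849], [-0.0047, 0.2855], [0.0045, 0.2849], [0.0181, 0.2802], [0.0226, 0.2796], [0.0266, 0.2757]]
dial L/R/bottom [[-0.05, 0.2254], [0.0497, 0.2254], [-0.0003, 0.1842]]
green 110 [0.01155355 0.2753545 ] axis angle 0.26925360088055184
0.28312639777050497
0.2703229498757621
0.297165395157771
(array([0.26184189, 0.00424579]), np.float64(0.43750000000000006))
(array([0.26185368, 0.00357218]), np.float64(0.43750000000000006))
(array([0.26186547, 0.00289857]), np.float64(0.43750000000000006))
(array([0.26187726, 0.00222495]), np.float64(0.43750000000000006))
(array([0.26188905, 0.00155134]), np.float64(0.43750000000000006))
(array([0.26190084, 0.00087773]), np.float64(0.43750000000000006))
(array([2.61912631e-01, 2.04116872e-04]), np.float64(0.43750000000000006))
(array([ 0.26192442, -0.0004695 ]), np.float64(0.43750000000000006))
```

Emit:
carry_out([
  [0,0.131,0.002,0.22,0,0],
  [0,0.262,0.004,0.44,0,0],
  [0,0.262,0.003,0.44,0,0],
  [0,0.262,0.003,0.44,0,0],
  [0,0.131,0.001,0.22,0,0],
  [0,0,0,0,0,0],
  [0,0,0,0,0,0],
  [0,0,0,0,0,0],
  [0,0,0,0,0,0],
])

```text
clock: 9.27
eef_pos: [0.545, -0.0826, 0.3662]
ee_rot: [-0.117, 3.126, -0.219]
wrist_force: [-1.1, 2.5, 1.7]
opening: 0.338
gripper_force: 93.3
```

Emit:
carry_out([
  [0,0.131,0.001,0.22,0,0],
  [0,0.262,0.001,0.44,0,0],
  [0,0.262,0,0.44,0,0],
  [0,0.262,0,0.44,0,0],
  [0,0.131,0,0.22,0,0],
  [0,0,0,0,0,0],
  [0,0,0,0,0,0],
  [0,0,0,0,0,0],
])

```text
clock: 9.93
eef_pos: [0.5419, -0.0419, 0.3581]
ee_rot: [-0.116, 3.097, -0.437]
wrist_force: [-1.5, 2.3, 0.7]
opening: 0.341
gripper_force: 93.4
```

Emit:
carry_out([
  [0,0,0,0,0,0],
  [0,0,0,0,0,0],
  [0,0,0,0,0,0],
  [0,0,0,0,0,0],
  [0,0,0,0,0,0],
  [0,0,0,0,0,0],
  [0,0,0,0,0,0],
  [0,0,0,0,0,0],
  [0,0,0,0,0,0],
  [0,0,0,0,0,0],
  [0,0,0,0,0,0],
  [0,0,0,0,0,0],
])

```text
clock: 10.93
eef_pos: [0.5418, -0.0416, 0.3579]
ee_rot: [-0.118, 3.097, -0.439]
wrist_force: [-1.0, 2.6, 1.7]
opening: 0.342
gripper_force: 93.3
```

```bash
python3 - <<'E'
from h import *
F=[];I=[]
for i in range(5):
    im,d,K,C=V('wrist'); s=sense(); I.append(im); F.append(np.r_[s['wrist_force'],s['eef_pos']])
M=R.from_rotvec(s['ee_rot']).as_matrix(); print(np.mean(F,0).round(4),s['ee_rot'],'lean',np.arctan2(-M[2,1],-M[2,2]),'xt',M[2,0])
im=np.mean(I,0).astype(np.uint8); np.savez('w5.npz',im=im,d=d,K=K,C=C)
a=cv2.resize(im[205:265,280:360],(800,600),interpolation=cv2.INTER_CUBIC); save('w5.png',a)
E
```

```text
[ 0.3282  2.9612  1.0557  0.5418 -0.0416  0.3579] [-0.11753591  3.09755157 -0.43892389] lean 0.28153570434481145 xt -0.00024845930515217905
```

View pics/w5.png

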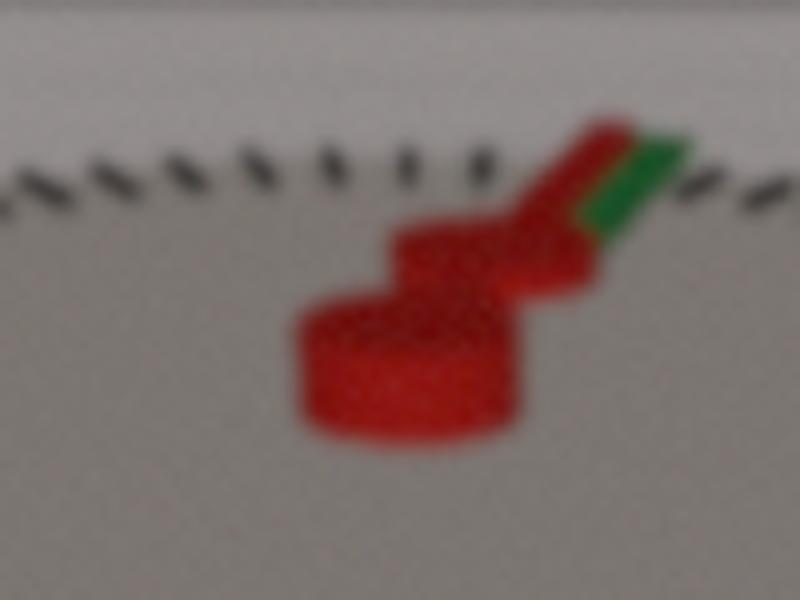

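```bash
python3 - <<'E'
from h import *
from scipy.optimize import least_squares
Z=np.load('w4.npz'); im4,K=Z['im'],Z['K']; im5=np.load('w5.npz')['im']
def ticks(im):
    g=cv2.cvtColor(im,cv2.COLOR_RGB2GRAY).astype(float); h=cv2.cvtColor(im,cv2.COLOR_RGB2HSV).astype(int)
    bg=cv2.medianBlur(cv2.cvtColor(im,cv2.COLOR_RGB2GRAY),15).astype(float)
    w=np.clip(bg-g-15,0,None); w[(h[...,1]>70)]=0
    m=np.zeros_like(w); m[217:229,270:372]=1; w*=m
    n,l,st,ce=cv2.connectedComponentsWithStats((w>0).astype(np.uint8)); o=[]
    v,u=np.mgrid[:480,:640]
    for i in range(1,n):
        s=l==i
        if st[i,4]>=4 and w[s].sum()>80: o.append(((w*u)[s].sum()/w[s].sum(),(w*v)[s].sum()/w[s].sum(),w[s].sum()))
    return np.array(sorted(o))
for im in(im4,im5): print(ticks(im).round(1).tolist())
def green(im):
    a=im.astype(float); w=np.clip(a[...,1]-(a[...,0]+a[...,2])/2-8,0,None); w[:205]=0;w[240:]=0;w[:,:315]=0;w[:,370:]=0
    v,u=np.mgrid[:480,:640]; return (w*u).sum()/w.sum(),(w*v).sum()/w.sum()
gm=green(im4); print('green',gm)
def pl(u,v,x):
    r=np.stack([(u-K[0,2])/K[0,0],-(v-K[1,2])/K[1,1],-np.ones(len(u))],-1)@HE[:3,:3].T
    return (HE[:3,3]+r*((x-HE[0,3])/r[:,0])[:,None])[:,1:]
for im in(im4,im5):
    t=ticks(im); k=np.round((t[:,0]-320.5)/7.2); ok=(abs((t[:,0]-320.5)/7.2-k)<.3)&(abs(k)<=6); t,k=t[ok],k[ok]
    for x in(.010,.0105):
      for sp in (.1,np.radians(5)):
        p=pl(t[:,0],t[:,1],x)
        f=lambda q:(p-np.c_[q[0]+q[2]*np.sin(sp*k),q[1]+q[2]*np.cos(sp*k)]).ravel()
        r=least_squares(f,[0,.236,.047]); q=r.x; m=pl(np.array([gm[0]]),np.array([gm[1]]),x)[0]
        print(k.astype(int).tolist(),x,round(sp,3),q.round(4),'rms',np.sqrt(np.mean(r.fun**2)).round(5),'mark',np.arctan2(m[0]-q[0],m[1]-q[1]),np.hypot(*(m-q[:2])))
E
```

```text
[[280.3, 223.7, 689.0], [291.0, 222.3, 287.0], [298.2, 221.7, 238.0], [305.4, 221.1, 229.0], [312.7, 220.8, 132.0], [327.5, 220.8, 87.0], [347.3, 221.2, 542.0], [360.3, 224.2, 711.0]]
[[280.2, 224.2, 706.0], [291.1, 222.8, 256.0], [298.2, 222.2, 233.0], [305.5, 221.7, 204.0], [312.9, 221.4, 192.0], [320.4, 221.3, 132.0], [327.7, 221.0, 150.0], [348.9, 222.6, 337.0], [360.0, 224.6, 648.0]]
green (np.float64(338.9559405411186), np.float64(223.83509785049728))
[-4, -3, -2, -1, 1, 4] 0.01 0.1 [-1.00e-04  2.39e-01  4.55e-02] rms 0.00065 mark 0.3059063080607995 0.039715723670964403
[-4, -3, -2, -1, 1, 4] 0.01 0.087 [-1.000e-04  2.323e-01  5.190e-02] rms 0.0006 mark 0.26225627056289 0.046140465171712275
[-4, -3, -2, -1, 1, 4] 0.0105 0.1 [-1.000e-04  2.375e-01  4.510e-02] rms 0.00064 mark 0.3059063080600386 0.039431856392119775
[-4, -3, -2, -1, 1, 4] 0.0105 0.087 [-1.000e-04  2.308e-01  5.160e-02] rms 0.00059 mark 0.26225627056140305 0.045810677191633495
[-4, -3, -2, -1, 0, 1, 4] 0.01 0.1 [2.000e-04 2.365e-01 4.640e-02] rms 0.00025 mark 0.2805517069119641 0.041958947192186416
[-4, -3, -2, -1, 0, 1, 4] 0.01 0.087 [2.000e-04 2.297e-01 5.300e-02] rms 0.00027 mark 0.2418495480781305 0.04851730950422575
[-4, -3, -2, -1, 0, 1, 4] 0.0105 0.1 [2.00e-04 2.35e-01 4.61e-02] rms 0.00025 mark 0.2805517069113262 0.041659046521568606
[-4, -3, -2, -1, 0, 1, 4] 0.0105 0.087 [2.000e-04 2.283e-01 5.260e-02] rms 0.00027 mark 0.24184954807688352 0.048170533080492635
```

Emit:
carry_out([
  [0,0.045,0,0.075,0,0],
  [0,0,0,0,0,0],
  [0,0,0,0,0,0],
  [0,0,0,0,0,0],
  [0,0,0,0,0,0],
  [0,0,0,0,0,0],
  [0,0,0,0,0,0],
  [0,0,0,0,0,0],
  [0,0,0,0,0,0],
  [0,0,0,0,0,0],
  [0,0,0,0,0,0],
  [0,0,0,0,0,0],
])

```text
clock: 12.18
eef_pos: [0.5416, -0.0399, 0.3574]
ee_rot: [-0.117, 3.096, -0.448]
wrist_force: [1.2, 2.8, 0.8]
opening: 0.337
gripper_force: 93.3
```

Emit:
carry_out([
  [0,0,0,0,0,0],
  [0,0,0,0,0,0],
  [0,0,0,0,0,0],
  [0,0,0,0,0,0],
  [0,0,0,0,0,0],
  [0,0,0,0,0,0],
  [0,0,0,0,0,0],
  [0,0,0,0,0,0],
  [0,0,0,0,0,0],
  [0,0,0,0,0,0],
  [0,0,0,0,0,0],
  [0,0,0,0,0,0],
])

```text
clock: 13.18
eef_pos: [0.5416, -0.0399, 0.3574]
ee_rot: [-0.117, 3.096, -0.448]
wrist_force: [0.2, 3.6, 1.3]
opening: 0.343
gripper_force: 93.3
```

```bash
python3 - <<'E'
from h import *
I=[];F=[]
for i in range(12): 
    im,d,K,C=V('scene'); I.append(im.astype(float)); F.append(sense()['wrist_force'])
im=np.clip(np.mean(I,0),0,255).astype(np.uint8); s=sense()
M=R.from_rotvec(s['ee_rot']).as_matrix(); T=M.T; p0=s['eef_pos']; print('F',np.mean(F,0).round(2),'lean',np.arctan2(-M[2,1],-M[2,2]),s['clock'])
# far face in the tool frame: x=-.0105 (mark), needle about -.013; rays -> tool frame
def tl(u,v,x):
    o,_=ray(K,C,0,0); r=np.array([ray(K,C,a,b)[1] for a,b in zip(u,v)])@M; o=(o-p0)@M
    return (o+r*((x-o[0])/r[:,0])[:,None])[:,1:]
a=im.astype(float); Rr,G,B=a[...,0],a[...,1],a[...,2]
b=np.zeros((480,640),bool); b[240:310,265:335]=1
wr=np.where(b,np.clip(Rr-(G+B)/2-25,0,None),0); wg=np.where(b,np.clip(G-(Rr+B)/2-5,0,None),0)
for n,w,x in(('red',wr,-.0135),('green',wg,-.0105)):
    v,u=np.where(w>0); q=tl(u,v,x); ww=w[w>0]; print(n,len(u),(q*ww[:,None]).sum(0)/ww.sum(),q.min(0),q.max(0))
    if n=='red':
        for lo,hi in((.222,.245),(.245,.26),(.26,.275),(.27,.29)):
            k=(q[:,1]>lo)&(q[:,1]<hi); print('  ',lo,k.sum(),(q[k]*ww[k,None]).sum(0)/ww[k].sum() if k.any() else '')
save('s5.png',cv2.resize(im[235:295,260:340],(800,600),interpolation=cv2.INTER_CUBIC))
E
```

```text
F [0.41 2.77 1.04] lean 0.2875366662724745 13.7833
red 67 [0.00312796 0.24858159] [-0.01282625  0.22688512] [0.01842632 0.32780959]
   0.222 20 [3.32336320e-05 2.33899253e-01]
   0.245 15 [0.00623571 0.25158581]
   0.26 4 [0.01235163 0.26783087]
   0.27 2 [0.01361887 0.27356543]
green 1395 [0.09575091 0.347336  ] [-0.09627367  0.13573652] [0.23039707 0.52458112]
```

View pics/s5.png

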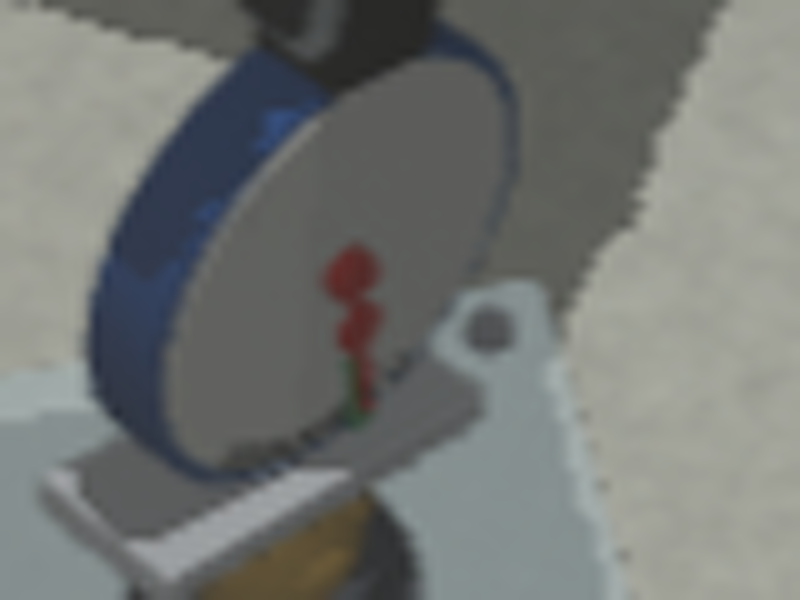

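```bash
python3 - <<'E'
from h import *
im,d,K,C=V('scene'); s=sense(); M=R.from_rotvec(s['ee_rot']).as_matrix(); p0=s['eef_pos']
def tl(px,x):
    o=(C[:3,3]-p0)@M; out=[]
    for U,W in px:
        r=ray(K,C,260+U/10-.45,235+W/10-.45)[1]@M; out.append((o+r*(x-o[0])/r[0])[1:])
    return np.array(out)
hub=tl([(353,272)],-.016)[0]; print('hub',hub)
ang=lambda q:np.arctan2(q[:,0]-hub[0],q[:,1]-hub[1]).round(3)
print('mark left edge',tl([(346,370),(346,395)],-.0105).round(4).tolist(),'bottom ctr',tl([(356,422)],-.0105),ang(tl([(356,422)],-.0105)))
for x in(-.012,-.0135,-.015): q=tl([(363,365),(366,385),(368,408)],x); print('needle',x,q.round(4).tolist(),ang(q))
q=tl([(346,370),(346,395)],-.0105)-hub
# centre line = left edge moved 3 mm to +y side
for p in q: r=np.hypot(*p); print('mark from left edge', np.arctan2(*p)+np.arcsin(.003/r))
E
```

```text
hub [-0.00206033  0.23033435]
mark left edge [[0.0096, 0.2675], [0.0113, 0.2756]] bottom ctr [[0.01688555 0.28648655]] [0.325]
needle -0.012 [[0.0132, 0.2669], [0.0158, 0.274], [0.0182, 0.282]] [0.396 0.388 0.373]
needle -0.0135 [[0.0112, 0.2648], [0.0137, 0.2719], [0.0161, 0.2798]] [0.368 0.363 0.352]
needle -0.015 [[0.0092, 0.2627], [0.0117, 0.2697], [0.0141, 0.2776]] [0.334 0.336 0.329]
mark from left edge 0.3805957933056067
mark from left edge 0.3510994841908136
```

```bash
python3 -c "
from cell import *
print(hand_in())"
```

```text
the job is handed in; nothing more can be done
None
```

I handed the job in at about 14 s with the gauge still gripped, leaning 0.288 rad on the dome, its pointer still and on the green mark to within about 0.02 rad (camera estimate), and the stud about 4 mm down (estimated from the wrist force).

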